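# Kit the chop-saw spindle parts

## Task

Make up the two kits for rebuilding the chop saw's spindle: in the long tray lay the wheel end (the larger pillow-block bearing, the clamping flange and the hexagonal nut), and in the square tray the pulley end (the smaller pillow-block bearing and the V-belt pulley). Lower every part flat onto the tray's floor, side by side and the same way up as it lies now, without dropping any, and leave the scrap of square tube where it lies.

Things in the scene. Friction and masses are not known exactly. Their poses are not given: they have to be found in the camera images.
- big_block_mid (a point): The larger pillow-block (plummer) bearing of grey cast iron, standing on its feet. Foot plate 127 mm long, 38 mm wide and 14 mm thick; on its middle stands the round-topped housing, 60 mm long and 30 mm wide, its flat sides parallel, its top 64 mm above the foot (a 6 mm brass grease nipple, seen only, on top). This point is its centre, half-way up. x runs along the length, y across the width (through the shaft hole), z up. Mass about 620 g.
- small_block_mid (a point): The smaller pillow-block (plummer) bearing of grey cast iron, standing on its feet. Foot plate 94 mm long, 28 mm wide and 10 mm thick; on its middle stands the round-topped housing, 45 mm long and 22 mm wide, its flat sides parallel, its top 48 mm above the foot (a 6 mm brass grease nipple, seen only, on top). This point is its centre, half-way up. x runs along the length, y across the width (through the shaft hole), z up. Mass about 280 g.
- pulley_mid (a point): V-belt pulley of grey cast iron, the widest round part, lying with its hub up: grooved rim 90 mm in diameter and 20 mm high, four small round holes in its web, smooth round hub 38 mm in diameter whose top is 48 mm above the underside. This point is on its axis, 24 mm above the underside; z is the axis, up. Mass about 450 g.
- flange_mid (a point): Clamping flange of the cutting wheel, bright steel, lying with its boss up: flat round disc 66 mm in diameter and 9 mm thick, with a round boss 34 mm in diameter whose top is 28 mm above the underside. This point is on its axis, 14 mm above the underside; z is the axis, up. Mass about 220 g.
- nut_mid (a point): Large hexagonal spindle nut, bright steel, lying flat: 46 mm across flats, 53 mm across corners, 24 mm high, open 29 mm hole. This point is on its axis, 12 mm above the underside; z is the axis, up; the x axis is square to one pair of flats (the other two pairs at 60 degrees to it). Mass about 200 g.
- offcut_mid (a point): Scrap piece of dark square steel tube lying among the stock, 70 mm long, 40 by 40 mm, open at its ends. Not wanted for either kit. This point is its centre; x runs along its length, z up.
- long_tray_in (a point): Long kit tray of bare sheet metal, fixed to the bench, for the wheel-end kit. Inside it is 300 mm long (x) and 120 mm wide (y), one open compartment; walls 3 mm thick, rolled rims 33 mm above the bench. This point is the centre of its inner floor, 3 mm above the bench; z up.
- square_tray_in (a point): Square kit tray of bare sheet metal, fixed to the bench, for the pulley-end kit. Inside it is 184 by 184 mm, one open compartment; walls 3 mm thick, rolled rims 33 mm above the bench. This point is the centre of its inner floor, 3 mm above the bench; x and y along its sides, z up.
Not all that is in view belongs to the job. What is shaped like the part that bears pulley_mid but purple is not meant. What is shaped like the part that bears flange_mid but green is not meant.

How it is judged:
By the outcome, as a careful person would: the job done as asked, in the order asked, and still so for the second after the job is handed in, with the robot touching nothing.
It also fails if it takes over 128 s, if anything falls off the work surface, if the arm or the gripper's body presses on something with over 40 N, if the wrist force passes 120 N, or if a joint passes its speed limit or range.

## Robot

A 6-joint arm with a two-finger parallel gripper is mounted at the origin on the work surface. World frame = base frame: x ahead of the robot, y to its left, z up, the work surface at z = 0. Lengths are in m, angles in rad, forces in N, time in s.
With the tool pointing down it reaches from about 0.2 to 0.875 m from the base axis. Payload 3.4 kg.
Tool frame: the origin (TCP) lies between the finger pads; the fingertips stand 17 mm ahead of it and the grasp point (between the pads) lies 2 mm behind it; z points along the fingers, x is the direction in which the jaws open and shut, and the axes are right-handed (so a half turn about z gives the same grasp; the last joint's range is limited). The gripper opens to 94 mm and grips with 3 to 60 N. Pads are 16 mm wide; open, the fingers measure 119 mm over their backs; the gripper's body (75 mm by 177 mm) begins 78 mm behind the grasp point.
Start: joints at [-1.368, 0.276, 1.505, -0, 1.361, -0.121], TCP at [0.183, -0.545, 0.222] pointing down, gripper open.
Joint ranges: [-2.89, 2.89], [-0.75, 2.08], [0.22, 2.7], [-1.18, 4.32], [0.11, 2.71], [-2.7, 2.7]. Speed limits (rad/s): [2.57, 2.57, 3.14, 3.14, 3.14, 3.14].

## Interface

Orientations are given as a unit quaternion [x, y, z, w].
In Python, from rig import arm, capture, job_done gives the robot as it stands.
- The arm moves only by the shell command python3 -m creep 'ROWS' [FORCE]. ROWS is JSON, a list of rows, each a list of 3 entries, a list of its own where there are three numbers: the turn, a rotation vector about the tool's x, y, z in degrees, then the shift along the tool's x, y, z in cm, then the gripper's target within -1 to 1 (fully open at 1, half-way at 0, shut at -1). A call has 1 to 10 rows; each row shifts and turns the pose as measured when the row begins, along the tool's axes as they then stand; what a row does not reach is not made up. A row lasts 1/12 s, in which the tool goes at most 41.7 mm and 7.16 degrees, less where a joint would pass 70% of its speed; a pose out of reach is approached as far as the arm can. A call is refused whole if a number of a shift passes 4.17 or a number of a turn 7.16, either way. A call with a gripper value outside its range is refused whole. The fingers move at their own pace and stop on an object; FORCE is the grip in N (left out, the last holds). Time passes only in rows, so rows that do not move let the fingers close. It gives the time, the measured TCP pose, the force and the opening at its end, in the units of the state.
- arm.get_state(): the state, without advancing time (a new reading comes with each control period).
- capture(name): name is "side" or "top"; returns a dict with "image" (480x640x3 uint8, red, green, blue), "camera_matrix" (3x3 intrinsics, pixels), "R" (3x3) and "t" (3): a world point X has camera coordinates R X + t. Camera axes: x right, y down, z forward; pixel columns grow to the right and rows downward; lengths in m; the calibration is good to about 2 mm. A picture is of the moment at which its call begins. There is no depth.
- job_done(): hands the job in, once; it reports no verdict.
The state is a dict: "clock": time; "q": joint angles; "qd": joint speeds; "tau": joint torques, N m; "ee_pos": TCP position; "ee_rot": TCP orientation; "ft_force": force on the tool from outside, world axes, zero at the start; "wrist_torque": the same for the moment, N m; "finger_gap": opening from 0.0 (shut) to 1.0 (fully open).
Only numpy, scipy, OpenCV 4.12 (cv2) and the standard library are available. Lean on these libraries where they do the work, as an engineer would, in place of code of your own. Each camera call takes 0.05 s, during which the arm holds its last target. There are 200 camera calls.

## Working session

There is one attempt and no reset: what is moved stays moved. The work goes in short steps, Python scripts to look and compute and a shell command to move; the robot and the scene stay as the last step left them, time stands still between calls to the robot, and variables do not carry over. Pictures are saved under pics/ and viewed, about 12 in all and at most 16, crops included, and the job is handed in when it is done.

```bash
ls; mkdir -p pics
python3 - <<'E'
from rig import arm,capture
import cv2,pickle
print(arm.get_state())
for n in("top","side"):
    c=capture(n);pickle.dump(c,open(f"{n}0.pkl","wb"))
    cv2.imwrite(f"pics/{n}0.png",c["image"][:,:,::-1]);print(n,c["camera_matrix"],c["R"],c["t"])
E
```

```text
pics
{'clock': 0.0, 'q': array([-1.36800171e+00,  2.76560402e-01,  1.50613965e+00, -4.62962990e-05,
        1.36072010e+00, -1.21015666e-01]), 'qd': array([-6.15861287e-04, -1.29208840e-03,  2.02175630e-04,  9.33539382e-05,
        1.92170404e-03, -5.79722917e-04]), 'tau': array([ 2.37215085e-03, -4.04584122e+01, -2.37233019e+01,  7.07187527e-02,
        3.46331298e-02, -1.39090589e-04]), 'ee_pos': array([ 0.18281062, -0.54457408,  0.22162187]), 'ee_rot': array([ 8.11846419e-01, -5.83870325e-01, -6.87324651e-04, -6.02517042e-04]), 'ft_force': array([ 0.13845735, -0.1675121 , -0.42321027]), 'wrist_torque': array([-0.00390172, -0.04452178, -0.05573323]), 'finger_gap': 1.00119792908332}
top [[576.38390458   0.         320.44214626]
 [  0.         576.38390458 235.74041923]
 [  0.           0.           1.        ]] [[ 1.61269707e-02 -9.99867212e-01  2.34076520e-03]
 [-9.92274556e-01 -1.62924295e-02 -1.22986839e-01]
 [ 1.23008645e-01 -3.39276589e-04 -9.92405541e-01]] [0.00311329 0.51641047 0.9308774 ]
side [[577.83302397   0.         320.70287296]
 [  0.         577.83302397 235.16971956]
 [  0.           0.           1.        ]] [[-0.96781338 -0.25166589  0.0012413 ]
 [-0.19388201  0.74243521 -0.64124857]
 [ 0.16045881 -0.62084961 -0.76733222]] [0.48917566 0.15056417 0.87315201]
```

View pics/top0.png

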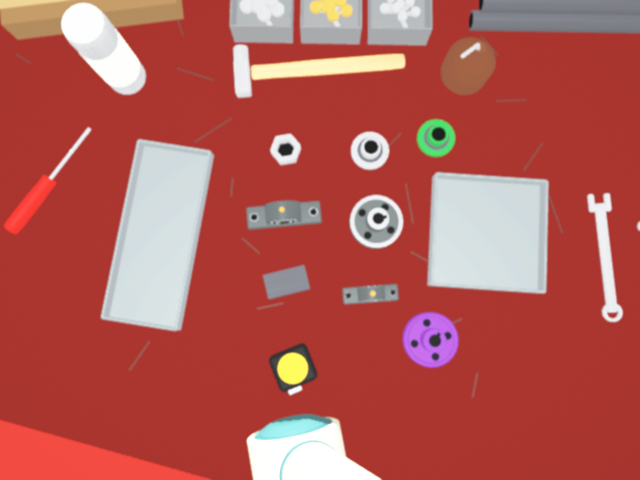

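View pics/side0.png

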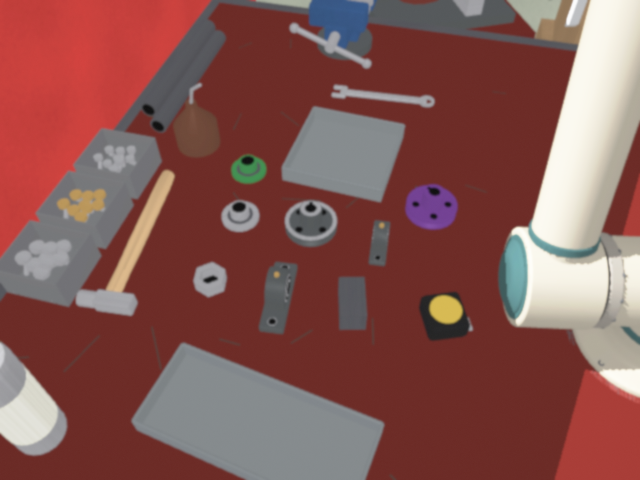

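Candidates, in top-view pixels:
- **Flange:** steel (370,150), not the green one (436,138).
- **Pulley:** grey (377,221), not the purple one (431,340).
- **Nut:** (285,149).
- **Big block:** (284,214). **Small block:** (371,294). The scrap at (287,281) has no housing.
- **Trays:** long (158,235), square (489,233).

Next I'll measure them and check the choice in a crop.

```bash
cat > h.py <<'E'
import numpy as np,cv2,pickle
from scipy.spatial.transform import Rotation as Ro
def ray(c,uv):
    d=c["R"].T@np.linalg.inv(c["camera_matrix"])@np.array([uv[0],uv[1],1.]);return -c["R"].T@c["t"],d
def onz(c,uv,z):
    o,d=ray(c,uv);return o+d*(z-o[2])/d[2]
def tri(c1,u1,c2,u2):
    o,d=ray(c1,u1);p,e=ray(c2,u2)
    s=np.linalg.lstsq(np.c_[d,-e],p-o,rcond=None)[0];a,b=o+s[0]*d,p+s[1]*e
    return (a+b)/2,np.linalg.norm(a-b)
def blob(c,uv,mask=None):
    if mask is None:
        hsv=cv2.cvtColor(c["image"],cv2.COLOR_RGB2HSV);mask=((hsv[...,1]<110)).astype(np.uint8)
    n,l,s,ce=cv2.connectedComponentsWithStats(mask)
    ys,xs=np.nonzero(l);k=np.argmin((xs-uv[0])**2+(ys-uv[1])**2);i=l[ys[k],xs[k]]
    return max(cv2.findContours((l==i).astype(np.uint8),cv2.RETR_EXTERNAL,cv2.CHAIN_APPROX_NONE)[0],key=cv2.contourArea)[:,0,:]
def yellow(c,uv,r=25):
    hsv=cv2.cvtColor(c["image"],cv2.COLOR_RGB2HSV).astype(int)
    w=((hsv[...,0]>12)&(hsv[...,0]<35)&(hsv[...,1]>90)).astype(float)
    Y,X=np.mgrid[:480,:640];w*=np.hypot(X-uv[0],Y-uv[1])<r
    return np.array([(w*X).sum(),(w*Y).sum()])/w.sum(),w.sum()
def go(p,yaw=None):
    """turn (deg about tool z) then shift (cm, tool axes after the turn) to TCP p; yaw of tool x in deg, mod 180"""
    from rig import arm
    s=arm.get_state();R=Ro.from_quat(s["ee_rot"]).as_matrix();y0=np.degrees(np.arctan2(R[1,0],R[0,0]))
    t=0 if yaw is None else -((yaw-y0+90)%180-90)
    a=np.radians(y0-t);x=np.array([np.cos(a),np.sin(a)]);y=np.array([np.sin(a),-np.cos(a)])
    d=(np.array(p)-s["ee_pos"])*100
    tilt=Ro.from_matrix(R.T@Ro.from_euler('z',y0,degrees=True).as_matrix()@np.diag([1,-1,-1])).as_rotvec(degrees=True)
    print("t%.2f pos"%s["clock"],s["ee_pos"].round(4),"yaw%.1f q6 %.2f"%(y0,s["q"][5]),"F",s["ft_force"].round(1),"gap%.3f"%s["finger_gap"])
    print(" TURN z %.1f  SHIFT x %.2f y %.2f z %.2f  tiltfix %s"%(t,d[:2]@x,d[:2]@y,-d[2],tilt.round(2)))
E
python3 - <<'E'
from h import *
T=pickle.load(open("top0.pkl","rb"));S=pickle.load(open("side0.pkl","rb"))
print("cams",ray(T,(0,0))[0],ray(S,(0,0))[0])
def rect(c,uv,z):
    b=blob(c,uv);P=np.array([onz(c,q,z)[:2] for q in b],np.float32)*1000
    return cv2.minAreaRect(P),P
for n,ut,us,z in [("big",(284,224),(268,320),.014),("small",(352,296),(376,258),.010),("offcut",(287,281),(352,300),.04),("flange",(370,165),(240,225),.009),("pulley",(377,240),(310,235),.02),("nut",(275,149),(200,280),.024),("ltray",(158,235),(250,420),.033),("stray",(489,233),(340,150),.033)]:
    for c,u in((T,ut),(S,us)):
        r,P=rect(c,u,z); print(n,np.round(r[0],1),np.round(r[1],1),round(r[2],1),"encl",np.round(cv2.minEnclosingCircle(P)[1],1))
for n,a,b in(("big",(282,210),(276,274)),("small",(373,294),(382,226))):
    a,wa=yellow(T,a,12);b,wb=yellow(S,b,12);print(n,a.round(1),wa,b.round(1),wb,tri(T,a,S,b))
im=T["image"][120:320,225:465,::-1];a=cv2.resize(im,None,fx=3.3,fy=3,interpolation=cv2.INTER_CUBIC)
cv2.imwrite("pics/crop1.png",cv2.resize(im,(720,600),interpolation=cv2.INTER_CUBIC))
E
```

```text
cams [0.39786479 0.01184228 0.9873123 ] [0.3625175  0.55342077 0.76593952]
big [556.7  75.6] [ 45.9 127.3] 6.3 encl 65.1
big [556.1  80.9] [ 47.6 133.5] 6.2 encl 68.4
small [422.  -73.7] [29.4 94.6] 5.1 encl 47.9
small [421.3 -68.8] [30.  99.9] 5.2 encl 50.6
offcut [438.4  66.8] [42.1 71.4] 15.0 encl 39.5
offcut [436.5  79.4] [43. 94.] 14.6 encl 50.9
flange [671.2 -71.6] [68.  68.2] 1.0 encl 35.3
flange [669.8 -67.7] [67.  78.9] 18.5 encl 40.1
pulley [544.8 -82.4] [92.6 91.8] 0.9 encl 46.9
pulley [542.9 -73.8] [ 91.7 109.2] 14.6 encl 54.9
nut [666.6  74.2] [54.8 54.1] 10.7 encl 29.5
nut [663.9  83.3] [54.5 68.4] 33.7 encl 35.0
ltray [516.5 282.3] [136.1 309.8] 81.8 encl 165.6
ltray [516.3 290.6] [136.3 309.6] 81.8 encl 165.1
stray [ 527.8 -268.3] [199.  194.6] 87.0 encl 136.2
stray [ 526.1 -253.5] [226.4 198.1] 87.0 encl 146.1
big [281.3 209. ] 24.0 [276.2 274.1] 24.0 (array([0.55492835, 0.07577655, 0.0637134 ]), np.float64(0.00023644778108847917))
small [372.4 293. ] 25.0 [381.3 224.9] 20.0 (array([ 0.42193047, -0.07432864,  0.04753603]), np.float64(0.0001822006587817469))
```

View pics/crop1.png

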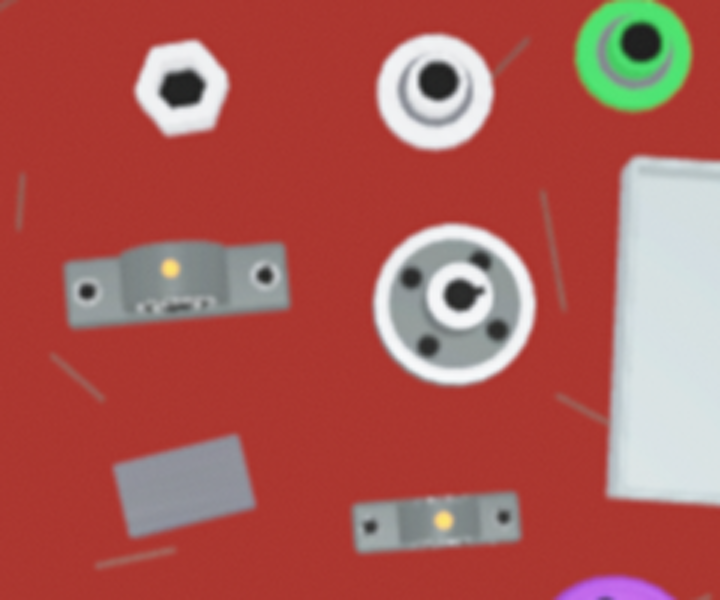

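The crop confirms the choice: steel flange at crop (435,92), grey pulley (455,304), nut (182,88), and both blocks with nipples. The nipples triangulate to 64 and 48 mm high, as specified. After allowing for lean, the two views agree within about 1.5 mm. I'll start with the big block.

```bash
python3 -m creep '[[[0,0,-7],[0,0,0],1],[[0,0,-7],[0,0,0],1],[[0,0,-7],[0,0,0],1],[[0,0,-7],[0,0,0],1],[[0,0,-7],[0,0,0],1],[[0,0,-7],[0,0,0],1],[[0,0,-7],[0,0,0],1],[[0,0,-7],[0,0,0],1],[[0,0,-7],[0,0,0],1],[[0,0,-7],[0,0,0],1]]' 40; python3 -m creep '[[[0,0,-7],[0,0,0],1],[[0,0,0],[0,0,0],1]]'; python3 -c "
from h import *
go([.555,.0757,.15],6.3)"
```

```text
clock: 0.93
ee_pos: [0.1822, -0.5412, 0.2163]
ee_rot: [1.0, 0.003, -0.001, -0.006]
ft_force: [-0.8, -0.1, 0.2]
finger_gap: 1.002
clock: 1.1
ee_pos: [0.182, -0.5405, 0.2152]
ee_rot: [0.998, 0.066, -0.001, -0.008]
ft_force: [-0.2, 0.2, -0.4]
finger_gap: 1.002
t1.10 pos [ 0.182  -0.5405  0.2152] yaw7.6 q6 -1.50 F [-0.2  0.2 -0.4] gap1.002
 TURN z 1.3  SHIFT x 43.84 y -57.15 z 6.52  tiltfix [-0.88  0.06 -0.  ]
```

```bash
python3 -m creep '[[[-0.9,0,1.3],[2.4,-3.1,0],1],[[0,0,0],[2.4,-3.1,0],1],[[0,0,0],[2.4,-3.1,0],1],[[0,0,0],[2.4,-3.1,0],1],[[0,0,0],[2.4,-3.1,0],1],[[0,0,0],[2.4,-3.1,0],1],[[0,0,0],[2.4,-3.1,0],1],[[0,0,0],[2.4,-3.1,0],1],[[0,0,0],[2.4,-3.1,0],1]]' >/dev/null; python3 -m creep '[[[0,0,0],[2.4,-3.1,0],1],[[0,0,0],[2.4,-3.1,0],1],[[0,0,0],[2.4,-3.1,0],1],[[0,0,0],[2.4,-3.1,0],1],[[0,0,0],[2.4,-3.1,0],1],[[0,0,0],[2.4,-3.1,0],1],[[0,0,0],[2.4,-3.1,0],1],[[0,0,0],[0,0,0],1]]'; python3 -c "
from h import *
go([.555,.0757,.10],6.3)"
```

```text
clock: 2.52
ee_pos: [0.5362, 0.0079, 0.209]
ee_rot: [1.0, 0.02, -0.0, -0.001]
ft_force: [0.9, 1.0, 0.5]
finger_gap: 1.002
t2.52 pos [0.5362 0.0079 0.209 ] yaw2.3 q6 -0.16 F [0.9 1.  0.5] gap1.002
 TURN z -4.0  SHIFT x 2.61 y -6.53 z 10.90  tiltfix [-0.07  0.01 -0.  ]
```

```bash
python3 -m creep '[[[0,0,-4],[0,0,2],1],[[0,0,0],[0.9,-2.2,2.5],1],[[0,0,0],[0.9,-2.2,2.5],1],[[0,0,0],[0.8,-2.1,2.5],1],[[0,0,0],[0,0,1.4],1],[[0,0,0],[0,0,0],1]]' >/dev/null; python3 -c "
from h import *
go([.555,.0757,.036],6.3)"
```

```text
t3.02 pos [0.5571 0.0784 0.0962] yaw5.8 q6 -0.08 F [-0.9 -0.8 -0.1] gap1.000
 TURN z -0.5  SHIFT x -0.24 y 0.24 z 6.02  tiltfix [ 0.14 -0.12 -0.  ]
```

```bash
python3 -m creep '[[[0,0,-0.5],[-0.25,0.25,0],1],[[0,0,0],[0,0,2],1],[[0,0,0],[0,0,2],1],[[0,0,0],[0,0,1.5],1],[[0,0,0],[0,0,0.4],1],[[0,0,0],[0,0,0],1]]' >/dev/null
python3 - <<'E'
from h import *
from rig import capture
go([.555,.0757,.036],6.3)
a=capture("top")["image"][120:300,200:420];b=capture("side")["image"][180:360,170:390]
cv2.imwrite("pics/g1.png",cv2.resize(np.hstack([a,b])[:,:,::-1],(800,330)))
E
```

```text
t3.52 pos [0.5567 0.0703 0.0408] yaw5.8 q6 -0.09 F [ 0.4  1.  -0.2] gap1.002
 TURN z -0.5  SHIFT x -0.11 y -0.55 z 0.48  tiltfix [ 0.29 -0.48 -0.  ]
```

View pics/g1.png

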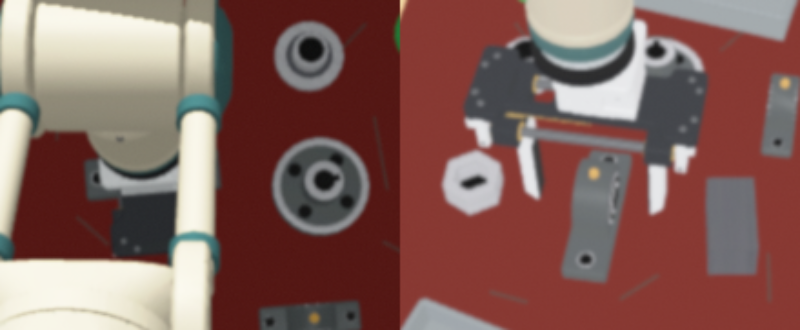

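The side crop shows the fingers on either side of the big block's housing. I'll correct the last offsets and close.

```bash
python3 -m creep '[[[0,0,-0.5],[-0.1,-0.5,0.2],1],[[0,0,0],[0,0,0.2],1],[[0,0,0],[0,0,0],1]]' >/dev/null; python3 -c "
from h import *
go([.555,.0757,.036],6.3)"; python3 -m creep '[[[0,0,0],[0,0,0],-1],[[0,0,0],[0,0,0],-1],[[0,0,0],[0,0,0],-1],[[0,0,0],[0,0,0],-1],[[0,0,0],[0,0,0],-1],[[0,0,0],[0,0,0],-1],[[0,0,0],[0,0,0],-1]]' 45 >/dev/null;  python3 -c "
from h import *
go([.555,.0757,.036],6.3)"
```

```text
t3.87 pos [0.5581 0.0752 0.0408] yaw6.3 q6 -0.09 F [ 0.7 -0.1  0.6] gap0.997
 TURN z -0.0  SHIFT x -0.30 y -0.08 z 0.48  tiltfix [ 0.33 -0.94 -0.  ]
t4.45 pos [0.559  0.0758 0.0423] yaw6.3 q6 -0.09 F [-0.2 -0.6 -0.1] gap0.539
 TURN z 0.0  SHIFT x -0.40 y -0.04 z 0.63  tiltfix [ 0.35 -1.1  -0.  ]
```

```bash
python3 -m creep '[[[0.3,-1.1,0],[-0.4,0,0.6],0.1],[[0,0,0],[0,0,0],0.1]]' >/dev/null; python3 -c "
from h import *
go([.555,.0757,.036],6.3)"
```

```text
t4.62 pos [0.5548 0.0753 0.0359] yaw6.4 q6 -0.10 F [0.1 0.5 0.1] gap0.548
 TURN z 0.1  SHIFT x 0.02 y -0.04 z -0.01  tiltfix [0.03 0.08 0.  ]
```

```bash
python3 -m creep '[[[0,0,0],[0,0,0],-1],[[0,0,0],[0,0,0],-1],[[0,0,0],[0,0,0],-1],[[0,0,0],[0,0,0],-1],[[0,0,0],[0,0,0],-1],[[0,0,0],[0,0,0],-1]]' 45 >/dev/null;  python3 -c "
from h import *
go([.555,.0757,.036],6.3)"
```

```text
t5.12 pos [0.5549 0.0751 0.035 ] yaw6.3 q6 -0.10 F [-0.5  1.1 -1. ] gap0.318
 TURN z 0.0  SHIFT x 0.02 y -0.05 z -0.10  tiltfix [0.01 0.15 0.  ]
```

```bash
python3 -m creep '[[[0,0,0],[0,0,-1],-1],[[0,0,0],[0,0,-2],-1],[[0,0,0],[0,0,-2],-1],[[0,0,0],[0,0,-2],-1],[[0,0,-4],[0,0,-1],-1],[[0,0,-6],[0,0,0],-1],[[0,0,-6],[0,0,0],-1],[[0,0,-6],[0,0,0],-1],[[0,0,-6],[0,0,0],-1],[[0,0,-6],[0,0,0],-1]]' >/dev/null;python3 -m creep '[[[0,0,-6],[0,0,0],-1],[[0,0,-6],[0,0,0],-1],[[0,0,-6],[0,0,0],-1],[[0,0,-6],[0,0,0],-1],[[0,0,-6],[0,0,0],-1],[[0,0,-4],[0,0,0],-1],[[0,0,0],[0,0,0],-1]]' >/dev/null;  python3 -c "
from h import *
go([.5957,.2746,.10],81.8)"
```

```text
t6.53 pos [0.5354 0.0753 0.1107] yaw77.9 q6 -1.35 F [-0.1  0.1 -6.1] gap0.319
 TURN z -3.9  SHIFT x 20.58 y 3.13 z 1.07  tiltfix [-2.5   0.61 -0.01]
```

```bash
python3 -m creep '[[[-2.5,0.6,-3.9],[0,0,0],-1],[[0,0,0],[2,0.3,0],-1],[[0,0,0],[3.5,0.55,0],-1],[[0,0,0],[3.5,0.55,0],-1],[[0,0,0],[3.5,0.55,0],-1],[[0,0,0],[3.5,0.55,0],-1],[[0,0,0],[2.5,0.35,0],-1],[[0,0,0],[1,0.2,0],-1],[[0,0,0],[0,0,0],-1],[[0,0,0],[0,0,0],-1]]' >/dev/null;  python3 -c "
from h import *
go([.5957,.2746,.05],81.8)"
```

```text
t7.37 pos [0.5875 0.2685 0.1041] yaw80.7 q6 -1.09 F [-0.6 -1.4 -7.3] gap0.315
 TURN z -1.1  SHIFT x 0.72 y 0.73 z 5.41  tiltfix [-1.    0.41 -0.  ]
```

```bash
python3 -m creep '[[[-1,0.4,-1.1],[0.7,0.7,0],-1],[[0,0,0],[0,0,0],-1],[[0,0,0],[0,0,1.5],-1],[[0,0,0],[0,0,1.5],-1],[[0,0,0],[0,0,1],-1],[[0,0,0],[0,0,0],-1]]' >/dev/null
python3 - <<'E'
from h import *
from rig import capture
go([.5957,.2746,.038],81.8)
for n in("top","side"):
    c=capture(n);cv2.imwrite(f"pics/{n}1.png",c["image"][:,:,::-1])
a=cv2.imread("pics/top1.png")[120:340,60:280];b=cv2.imread("pics/side1.png")[260:480,110:400]
cv2.imwrite("pics/p1.png",cv2.resize(np.hstack([a,b]),(800,345)))
E
```

```text
t7.87 pos [0.5945 0.2663 0.0635] yaw81.5 q6 -1.10 F [-2.1 -1.  -6.5] gap0.314
 TURN z -0.3  SHIFT x 0.84 y 0.00 z 2.55  tiltfix [0.01 0.25 0.  ]
```

View pics/p1.png

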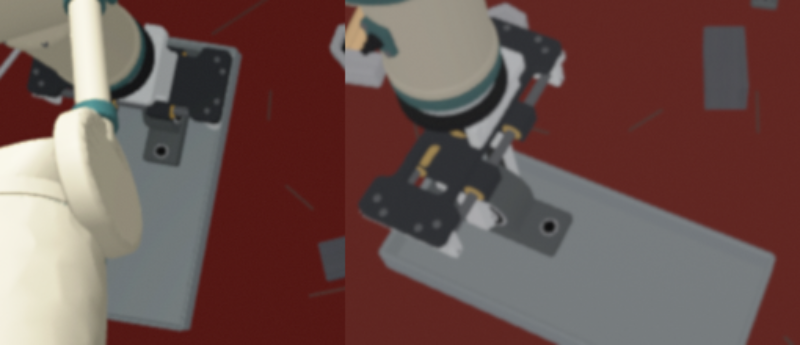

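The block is inside the tray outline, parallel to the walls. Next I'll centre it and lower it gently.

```bash
python3 -m creep '[[[0,0.25,-0.3],[0.8,0,0],-1],[[0,0,0],[0,0,0],-1],[[0,0,0],[0,0,0.8],-1],[[0,0,0],[0,0,0.8],-1],[[0,0,0],[0,0,0.3],-1],[[0,0,0],[0,0,0],-1]]' >/dev/null;  python3 -c "
from h import *
go([.5957,.2746,.038],81.8)"
```

```text
t8.47 pos [0.5998 0.2762 0.0484] yaw81.8 q6 -1.10 F [-0.5  0.  -6.9] gap0.317
 TURN z -0.0  SHIFT x -0.22 y -0.38 z 1.04  tiltfix [ 0.54 -0.3  -0.  ]
```

```bash
python3 -m creep '[[[0.5,-0.3,0],[-0.2,-0.4,0.4],-1],[[0,0,0],[0,0,0.4],-1],[[0,0,0],[0,0,0],-1]]' >/dev/null;  python3 -c "
from h import *
go([.5957,.2746,.038],81.8)"
```

```text
t8.72 pos [0.5948 0.2747 0.0391] yaw81.8 q6 -1.10 F [ 0.5  0.  -6.5] gap0.318
 TURN z 0.0  SHIFT x 0.01 y 0.09 z 0.11  tiltfix [-0.07  0.07 -0.  ]
```

```bash
python3 -m creep '[[[0,0,0],[0,0.05,0.1],-1],[[0,0,0],[0,0,0.05],-1]]' >/dev/null;  python3 -c "
from h import *
go([.5957,.2746,.038],81.8)"
```

```text
t8.88 pos [0.595  0.2747 0.0381] yaw81.8 q6 -1.10 F [-1.2 -0.7 -0.2] gap0.318
 TURN z 0.0  SHIFT x 0.00 y 0.07 z 0.01  tiltfix [-0.1   0.07 -0.  ]
```

Contact: the weight is off the wrist. Release and lift.

```bash
python3 -m creep '[[[0,0,0],[0,0,0],-0.1],[[0,0,0],[0,0,0],-0.1],[[0,0,0],[0,0,0],-0.1],[[0,0,0],[0,0,-0.5],-0.1],[[0,0,0],[0,0,-2.5],-0.1],[[0,0,0],[0,0,-3],0],[[0,0,0],[0,0,-2.5],1],[[0,0,7],[0,0,-1.5],1],[[0,0,7],[0,0,0],1],[[0,0,7],[0,0,0],1]]'; python3 -m creep '[[[0,0,7],[0,0,0],1],[[0,0,7],[0,0,0],1],[[0,0,7],[0,0,0],1],[[0,0,7],[0,0,0],1],[[0,0,7],[0,0,0],1],[[0,0,7],[0,0,0],1],[[0,0,7],[0,0,0],1],[[0,0,0],[0,0,0],1]]'>/dev/null;python3 - <<'E'
from h import *
go([.672,-.0718,.1],0)
E
```

```text
clock: 9.72
ee_pos: [0.6012, 0.2763, 0.1528]
ee_rot: [0.865, 0.501, 0.008, 0.002]
ft_force: [-1.0, 0.0, 0.4]
finger_gap: 0.749
t10.38 pos [0.6062 0.2779 0.1648] yaw9.9 q6 0.15 F [ 0.   0.8 -0. ] gap1.002
 TURN z 9.9  SHIFT x 6.58 y 34.97 z 6.48  tiltfix [-0.29 -2.11  0.01]
```

```bash
python3 -m creep '[[[0,0,-7],[0,0,0],1],[[0,0,-7],[0,0,0],1],[[0,0,-7],[0,0,0],1],[[0,0,-7],[0,0,0],1],[[0,0,-7],[0,0,0],1],[[0,0,-7],[0,0,0],1],[[0,0,-7],[0,0,0],1],[[0,0,-7],[0,0,0],1],[[0,0,-7],[0,0,0],1],[[0,0,0],[0,0,0],1]]'>/dev/null;python3 - <<'E'
from h import *
go([.672,-.0718,.1],81.8)
E
```

```text
t11.22 pos [0.6093 0.2787 0.1731] yaw75.1 q6 -0.98 F [ 0.3  0.  -0.1] gap1.002
 TURN z -6.7  SHIFT x -33.80 y 11.21 z 7.31  tiltfix [ 2.41 -1.55 -0.03]
```

```bash
python3 -m creep '[[[2.4,-1.5,-6.7],[0,0,0],1],[[0,0,0],[-3.8,1.2,0.7],1],[[0,0,0],[-3.8,1.2,0.7],1],[[0,0,0],[-3.8,1.2,0.7],1],[[0,0,0],[-3.8,1.2,0.7],1],[[0,0,0],[-3.8,1.2,0.7],1],[[0,0,0],[-3.8,1.2,0.7],1],[[0,0,0],[-3.8,1.2,0.7],1],[[0,0,0],[-3.8,1.2,0.7],1],[[0,0,0],[-2,0.6,0],1]]'>/dev/null;python3 -m creep '[[[0,0,0],[0,0,0],1]]'>/dev/null;python3 - <<'E'
from h import *
go([.672,-.0718,.06],81.8)
E
```

```text
t12.13 pos [ 0.6706 -0.0658  0.1208] yaw81.7 q6 -1.63 F [ 0.3 -0.3 -0. ] gap0.999
 TURN z -0.1  SHIFT x -0.57 y 0.22 z 6.08  tiltfix [ 0.99 -0.25 -0.  ]
```

```bash
python3 -m creep '[[[1,-0.3,0],[-0.5,0.2,1.5],0.3],[[0,0,0],[0,0,2],0.3],[[0,0,0],[0,0,2],0.3],[[0,0,0],[0,0,0],0.3],[[0,0,0],[0,0,0],0.3]]'>/dev/null;python3 - <<'E'
from h import *
from rig import capture
go([.672,-.0718,.0285],81.8)
b=capture("side")["image"][130:280,160:360];cv2.imwrite("pics/g2.png",cv2.resize(b[:,:,::-1],(600,450)))
E
```

```text
t12.55 pos [ 0.6739 -0.0702  0.0638] yaw81.5 q6 -1.63 F [-0.1 -0.5  0.7] gap0.680
 TURN z -0.3  SHIFT x -0.18 y -0.16 z 3.53  tiltfix [0.03 0.01 0.  ]
```

View pics/g2.png

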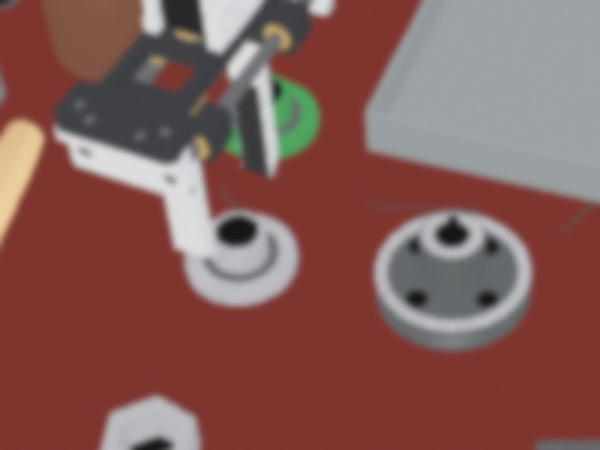

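The fingers straddle the flange boss, with the tips still about 47 mm up. Descend and grip.

```bash
python3 -m creep '[[[0,0,0],[-0.2,-0.15,1],0.1],[[0,0,0],[0,0,1],0.1],[[0,0,0],[0,0,1],0.1],[[0,0,0],[0,0,0.3],0.1],[[0,0,0],[0,0,0],0.1]]'>/dev/null;python3 - <<'E'
from h import *
go([.672,-.0718,.0285],81.8)
E
```

```text
t13.02 pos [ 0.6733 -0.0694  0.0304] yaw81.7 q6 -1.63 F [0.6 0.7 0.4] gap0.554
 TURN z -0.1  SHIFT x -0.26 y -0.10 z 0.19  tiltfix [ 0.23 -0.   -0.  ]
```

```bash
python3 -m creep '[[[0.2,0,0],[-0.25,-0.1,0.2],-1],[[0,0,0],[0,0,0],-1],[[0,0,0],[0,0,0],-1],[[0,0,0],[0,0,0],-1],[[0,0,0],[0,0,0],-1]]' 45 >/dev/null;python3 - <<'E'
from h import *
go([.672,-.0718,.0285],81.8)
E
```

```text
t13.43 pos [ 0.6719 -0.0722  0.0282] yaw81.7 q6 -1.64 F [-0.   0.7 -1.9] gap0.353
 TURN z -0.1  SHIFT x 0.04 y 0.01 z -0.03  tiltfix [ 0. -0. -0.]
```

```bash
python3 -m creep '[[[0,0,0],[0,0,0],-1],[[0,0,0],[0,0,-1],-1],[[0,0,0],[0,0,-2],-1],[[0,0,0],[0,0,-2],-1],[[0,0,0],[0,0,-2],-1],[[0,0,0],[0,0,0],-1],[[0,0,0],[0,0,0],-1]]' >/dev/null;python3 - <<'E'
from h import *
from rig import capture
go([.4927,.2894,.10],81.8)
b=capture("side")["image"][130:280,160:360];cv2.imwrite("pics/g3.png",cv2.resize(b[:,:,::-1],(600,450)))
E
```

```text
t14.02 pos [ 0.6704 -0.072   0.1017] yaw81.7 q6 -1.64 F [-1.4  0.  -2. ] gap0.353
 TURN z -0.1  SHIFT x 33.24 y -22.75 z 0.17  tiltfix [-0.2  -0.02  0.  ]
```

View pics/g3.png

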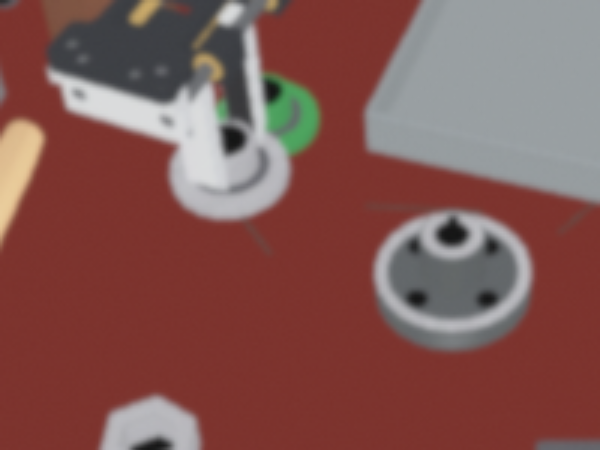

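The flange is held level by its boss. Carry it to the tray.

```bash
python3 -m creep '[[[0,0,0],[1.5,-1,0],-1],[[0,0,0],[3,-2,0],-1],[[0,0,0],[3.2,-2.2,0],-1],[[0,0,0],[3.2,-2.2,0],-1],[[0,0,0],[3.2,-2.2,0],-1],[[0,0,0],[3.2,-2.2,0],-1],[[0,0,0],[3.2,-2.2,0],-1],[[0,0,0],[3.2,-2.2,0],-1],[[0,0,0],[3.2,-2.2,0],-1],[[0,0,0],[3.2,-2.2,0],-1]]'>/dev/null;python3 -m creep '[[[0,0,0],[1.5,-1,0],-1],[[0,0,0],[0,0,0],-1]]'>/dev/null;python3 - <<'E'
from h import *
go([.4927,.2894,.07],81.8)
E
```

```text
t15.07 pos [0.4797 0.2884 0.0879] yaw81.3 q6 -1.02 F [ 0.4 -0.1 -1.2] gap0.351
 TURN z -0.5  SHIFT x 0.28 y 1.27 z 1.79  tiltfix [-1.65  0.26 -0.  ]
```

```bash
python3 -m creep '[[[-1.6,0.3,-0.5],[0.3,1.2,0],-1],[[0,0,0],[0,0,0],-1],[[0,0,0],[0,0,1.5],-1],[[0,0,0],[0,0,1.5],-1],[[0,0,0],[0,0,0.5],-1],[[0,0,0],[0,0,0],-1]]'>/dev/null;python3 - <<'E'
from h import *
go([.4927,.2894,.0315],81.8)
E
```

```text
t15.57 pos [0.4854 0.2877 0.0477] yaw82.0 q6 -1.02 F [-0.  -0.3 -2.2] gap0.346
 TURN z 0.2  SHIFT x 0.27 y 0.70 z 1.62  tiltfix [-0.56  0.32 -0.  ]
```

```bash
python3 -m creep '[[[-0.6,0.3,0],[0.3,0.7,0.4],-1],[[0,0,0],[0,0,0.7],-1],[[0,0,0],[0,0,0],-1]]'>/dev/null;python3 - <<'E'
from h import *
go([.4927,.2894,.0315],81.8)
E
```

```text
t15.82 pos [0.4935 0.2882 0.036 ] yaw81.8 q6 -1.02 F [-0.1 -0.5 -2.1] gap0.355
 TURN z 0.0  SHIFT x 0.10 y -0.10 z 0.45  tiltfix [0.04 0.04 0.  ]
```

```bash
python3 -m creep '[[[0,0,0],[0.1,-0.05,0.3],-1],[[0,0,0],[0,0,0.1],-1]]'>/dev/null;python3 -m creep '[[[0,0,0],[0,0,0.05],-1]]'
```

```text
clock: 16.07
ee_pos: [0.4943, 0.2893, 0.0317]
ee_rot: [0.756, 0.654, 0.001, 0.001]
ft_force: [-0.4, 0.1, -2.5]
finger_gap: 0.354
```

Run:
```python
from h import *
go([.4927,.2894,.0315],81.8)
```

```text
t16.07 pos [0.4943 0.2893 0.0317] yaw81.8 q6 -1.02 F [-0.4  0.1 -2.5] gap0.354
 TURN z -0.0  SHIFT x -0.01 y -0.16 z 0.02  tiltfix [ 0.12 -0.01 -0.  ]
```

```bash
python3 -m creep '[[[0,0,0],[0,-0.1,0.05],-1],[[0,0,0],[0,0,0.05],-1]]'
```

```text
clock: 16.23
ee_pos: [0.4934, 0.2896, 0.0311]
ee_rot: [0.756, 0.654, 0.001, 0.001]
ft_force: [-1.8, -0.7, 1.9]
finger_gap: 0.35
```

Contact. Release, lift, and turn toward the nut's flats.

```bash
python3 -m creep '[[[0,0,0],[0,0,0],0],[[0,0,0],[0,0,0],0],[[0,0,0],[0,0,0],0],[[0,0,0],[0,0,-0.5],0],[[0,0,0],[0,0,-2],0],[[0,0,0],[0,0,-3],0],[[0,0,6],[0,0,-2],0.6],[[0,0,6],[0,0,0],0.6],[[0,0,0],[0,0,0],0.6]]'
python3 - <<'E'
from h import *
T=pickle.load(open("top0.pkl","rb"))
# nut flat directions from outline lines on the top picture (z=24 upper edge)
b=blob(T,(275,149));P=np.array([onz(T,q,.024)[:2] for q in b],np.float32)*1000
h=cv2.approxPolyDP(P.reshape(-1,1,2),4,True)[:,0]
for i in range(len(h)):
    e=h[(i+1)%len(h)]-h[i];print(h[i].round(1),np.linalg.norm(e).round(1),(np.degrees(np.arctan2(e[1],e[0]))%60).round(1))
go([.6695,.0753,.08],69.5)
E
```

```text
clock: 16.98
ee_pos: [0.494, 0.2904, 0.1125]
ee_rot: [0.823, 0.569, 0.003, 0.001]
ft_force: [-1.0, 0.3, -0.2]
finger_gap: 0.678
[694.6  66.8] 24.3 39.3
[690.7  90.8] 23.5 35.5
[669.3 100.6] 10.6 1.5
[658.8 100.3] 27.3 40.4
[638.   82.6] 27.8 41.8
[643.7  55.4] 24.4 40.6
[666.7  47.3] 12.8 16.7
[679.  51.] 22.3 45.3
t16.98 pos [0.494  0.2904 0.1125] yaw69.3 q6 -0.80 F [-1.   0.3 -0.2] gap0.678
 TURN z -0.2  SHIFT x -14.00 y 23.97 z 3.25  tiltfix [ 0.28 -0.2  -0.  ]
```

```bash
python3 -m creep '[[[0,0,-1],[-1,1.7,0],0.8],[[0,0,0],[-2,3.4,0],0.8],[[0,0,0],[-2,3.4,0],0.8],[[0,0,0],[-2,3.4,0],0.8],[[0,0,0],[-2,3.4,0],0.8],[[0,0,0],[-2,3.4,0],0.8],[[0,0,0],[-2,3.4,0],0.8],[[0,0,0],[-1,1.7,0],0.8],[[0,0,0],[0,0,0],0.8]]'>/dev/null
python3 - <<'E'
from h import *
go([.6695,.0753,.05],70.5)
E
```

```text
t17.73 pos [0.6796 0.0729 0.1135] yaw72.2 q6 -1.26 F [ 0.1 -0.4 -1.1] gap0.897
 TURN z 1.7  SHIFT x -0.11 y -1.04 z 6.35  tiltfix [ 0.39 -0.31 -0.  ]
```

```bash
python3 -m creep '[[[0.4,-0.3,1.7],[-0.1,-1,0],0.8],[[0,0,0],[0,0,0],0.8],[[0,0,0],[0,0,2],0.8],[[0,0,0],[0,0,2],0.8],[[0,0,0],[0,0,1.5],0.8],[[0,0,0],[0,0,0],0.8]]'>/dev/null
python3 - <<'E'
from h import *
from rig import capture
go([.6695,.0753,.021],70.5)
b=capture("side")["image"][190:340,130:330];cv2.imwrite("pics/g4.png",cv2.resize(b[:,:,::-1],(600,450)))
E
```

```text
t18.23 pos [0.6679 0.0774 0.0567] yaw71.1 q6 -1.23 F [-0.2  0.1 -0.5] gap0.897
 TURN z 0.6  SHIFT x -0.15 y 0.22 z 3.57  tiltfix [-0.1  -0.14  0.  ]
```

View pics/g4.png

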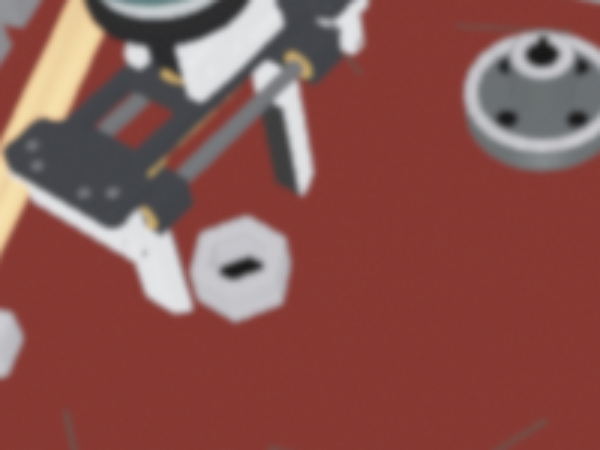

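The nut sits between the fingers, which are still high. Continue down.

```bash
python3 -m creep '[[[0,0,0.6],[-0.15,0.2,1],0.6],[[0,0,0],[0,0,1.2],0.6],[[0,0,0],[0,0,0.8],0.6],[[0,0,0],[0,0,0.3],0.6],[[0,0,0],[0,0,0],0.6]]'>/dev/null
python3 - <<'E'
from h import *
go([.6695,.0753,.021],70.5)
E
```

```text
t18.70 pos [0.6715 0.0777 0.0254] yaw70.8 q6 -1.23 F [1.  0.1 0.3] gap0.797
 TURN z 0.3  SHIFT x -0.30 y -0.11 z 0.44  tiltfix [ 0.27 -0.3  -0.  ]
```

```bash
python3 -m creep '[[[0.3,-0.3,0.3],[-0.3,-0.1,0.45],0],[[0,0,0],[0,0,0],-0.2],[[0,0,0],[0,0,0],-1],[[0,0,0],[0,0,0],-1],[[0,0,0],[0,0,0],-1],[[0,0,0],[0,0,0],-1]]' 45 >/dev/null
python3 - <<'E'
from h import *
go([.6695,.0753,.021],70.5)
E
```

```text
t19.20 pos [0.6702 0.0747 0.0212] yaw70.4 q6 -1.22 F [ 0.2 -0.3 -2.5] gap0.485
 TURN z -0.1  SHIFT x 0.03 y -0.09 z 0.02  tiltfix [0.01 0.   0.  ]
```

```bash
python3 -m creep '[[[0,0,0],[0,0,-1],-1],[[0,0,0],[0,0,-2],-1],[[0,0,-5.5],[0,0,-2.5],-1],[[0,0,-5.5],[0,0,-2.5],-1],[[0,0,0],[0,0,0],-1],[[0,0,0],[0,0,0],-1]]' >/dev/null
python3 - <<'E'
from h import *
go([.4175,.3003,.095],81.8)
E
```

```text
t19.70 pos [0.6683 0.0747 0.1042] yaw81.8 q6 -1.42 F [ 0.6 -0.3 -2.1] gap0.483
 TURN z -0.0  SHIFT x 18.76 y -28.04 z 0.92  tiltfix [-0.28  0.04 -0.  ]
```

```bash
python3 -m creep '[[[0,0,0],[1,-1.5,0],-1],[[0,0,0],[2,-3,0],-1],[[0,0,0],[2.2,-3.3,0],-1],[[0,0,0],[2.2,-3.3,0],-1],[[0,0,0],[2.2,-3.3,0],-1],[[0,0,0],[2.2,-3.3,0],-1],[[0,0,0],[2.2,-3.3,0],-1],[[0,0,0],[2,-3,0],-1],[[0,0,0],[1.5,-2.2,0],-1],[[0,0,0],[0,0,0],-1]]' >/dev/null
python3 - <<'E'
from h import *
go([.4175,.3003,.07],81.8)
E
```

```text
t20.53 pos [0.4222 0.2904 0.0919] yaw79.9 q6 -0.93 F [-0.1 -0.7 -2.2] gap0.488
 TURN z -1.9  SHIFT x 0.91 y -0.61 z 2.19  tiltfix [-0.91  0.5  -0.  ]
```

```bash
python3 -m creep '[[[-0.9,0.5,-1.9],[0.9,-0.6,0],-1],[[0,0,0],[0,0,0],-1],[[0,0,0],[0,0,2],-1],[[0,0,0],[0,0,1.5],-1],[[0,0,0],[0,0,0.8],-1],[[0,0,0],[0,0,0],-1]]' >/dev/null
python3 - <<'E'
from h import *
go([.4175,.3003,.024],81.8)
E
```

```text
t21.03 pos [0.4167 0.2984 0.044 ] yaw81.5 q6 -0.93 F [-1.4 -0.5 -1.5] gap0.487
 TURN z -0.3  SHIFT x 0.20 y 0.06 z 2.00  tiltfix [-0.09  0.25 -0.  ]
```

```bash
python3 -m creep '[[[0,0.2,-0.3],[0.2,0,0.7],-1],[[0,0,0],[0,0,0.7],-1],[[0,0,0],[0,0,0],-1]]' >/dev/null
python3 - <<'E'
from h import *
go([.4175,.3003,.024],81.8)
E
```

```text
t21.28 pos [0.4188 0.2992 0.0287] yaw81.6 q6 -0.94 F [-0.4 -0.5 -2.3] gap0.487
 TURN z -0.2  SHIFT x 0.09 y -0.14 z 0.47  tiltfix [-0.08  0.07 -0.  ]
```

```bash
python3 -m creep '[[[0,0,0],[0.1,-0.1,0.3],-1],[[0,0,0],[0,0,0.1],-1]]'; python3 -m creep '[[[0,0,0],[0,0,0.05],-1],[[0,0,0],[0,0,0.05],-1]]'
```

```text
clock: 21.45
ee_pos: [0.4187, 0.3003, 0.0246]
ee_rot: [0.757, 0.653, -0.001, -0.0]
ft_force: [-0.7, -0.1, -2.7]
finger_gap: 0.48
clock: 21.62
ee_pos: [0.419, 0.3004, 0.024]
ee_rot: [0.757, 0.653, -0.0, 0.0]
ft_force: [-2.1, -0.4, 3.4]
finger_gap: 0.484
```

```bash
python3 -m creep '[[[0,0,0],[0,0,0],0.25],[[0,0,0],[0,0,0],0.25],[[0,0,0],[0,0,0],0.25],[[0,0,0],[0,0,-0.5],0.25],[[0,0,0],[0,0,-2],0.25],[[0,0,0],[0,0,-3],0.25],[[0,0,7],[0,0,-3],0.25],[[0,0,7],[0,0,0],0.25],[[0,0,7],[0,0,0],0.25],[[0,0,7],[0,0,0],0.25]]';python3 -m creep '[[[0,0,7],[0,0,0],0.25],[[0,0,7],[0,0,0],0.25],[[0,0,7],[0,0,0],0.25],[[0,0,7],[0,0,0],0.25],[[0,0,7],[0,0,0],0.25],[[0,0,7],[0,0,0],0.25],[[0,0,7],[0,0,0],0.25],[[0,0,0],[0,0,0],0.25]]'>/dev/null
python3 - <<'E'
from h import *
go([.422,-.0742,.10],5.1)
E
```

```text
clock: 22.45
ee_pos: [0.4208, 0.3019, 0.1179]
ee_rot: [0.896, 0.445, 0.003, 0.0]
ft_force: [-0.3, 0.2, 1.0]
finger_gap: 0.625
t23.12 pos [0.4223 0.3031 0.1241] yaw2.5 q6 0.44 F [ 1.2 -0.4 -0.1] gap0.621
 TURN z -2.6  SHIFT x -3.38 y 37.58 z 2.41  tiltfix [-0.4  -0.85  0.  ]
```

```bash
python3 -m creep '[[[-0.4,-0.8,-2.6],[0,0,0],0.25],[[0,0,0],[-0.3,3.8,0],0.25],[[0,0,0],[-0.3,3.8,0],0.25],[[0,0,0],[-0.3,3.8,0],0.25],[[0,0,0],[-0.3,3.8,0],0.25],[[0,0,0],[-0.3,3.8,0],0.25],[[0,0,0],[-0.3,3.8,0],0.25],[[0,0,0],[-0.3,3.8,0],0.25],[[0,0,0],[-0.3,3.8,0],0.25],[[0,0,0],[-0.3,3.8,0],0.25]]'>/dev/null;python3 -m creep '[[[0,0,0],[-0.2,2,0],0.25],[[0,0,0],[0,0,0],0.25]]'>/dev/null
python3 - <<'E'
from h import *
from rig import capture
go([.422,-.0742,.06],5.1)
b=capture("side")["image"];cv2.imwrite("pics/side2.png",b[:,:,::-1])
E
```

```text
t24.12 pos [ 0.439  -0.0721  0.129 ] yaw8.2 q6 -0.47 F [-0.3  0.6 -0.6] gap0.626
 TURN z 3.1  SHIFT x -1.71 y 0.06 z 6.90  tiltfix [ 0.1  -0.96 -0.  ]
```

View pics/side2.png

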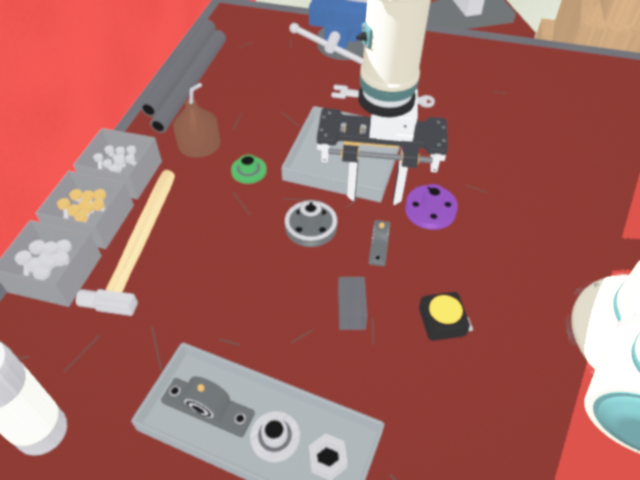

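Wheel-end kit: block (208,403), flange (274,436) and nut (328,457) lie flat and apart inside the long tray. Next is the small block.

```bash
python3 -m creep '[[[0,-1,3.1],[-1.7,0,0],0.25],[[0,0,0],[0,0,2],0.25],[[0,0,0],[0,0,2.5],0.25],[[0,0,0],[0,0,2],0.25],[[0,0,0],[0,0,0.5],0.1],[[0,0,0],[0,0,0],0]]'>/dev/null
python3 - <<'E'
from h import *
go([.422,-.0742,.0305],5.1)
E
```

```text
t24.67 pos [ 0.4226 -0.067   0.0592] yaw5.6 q6 -0.42 F [0.3 0.3 0. ] gap0.524
 TURN z 0.5  SHIFT x -0.12 y 0.71 z 2.87  tiltfix [-0.1  -0.25  0.  ]
```

```bash
python3 -m creep '[[[0,-0.2,0.5],[-0.1,0.7,0.5],0],[[0,0,0],[0,0,1],0],[[0,0,0],[0,0,0.8],0],[[0,0,0],[0,0,0.2],0],[[0,0,0],[0,0,0],0]]'>/dev/null
python3 - <<'E'
from h import *
go([.422,-.0742,.0305],5.1)
E
```

```text
t25.08 pos [ 0.4254 -0.0734  0.0361] yaw5.5 q6 -0.43 F [-0.6  0.7  0.2] gap0.503
 TURN z 0.4  SHIFT x -0.35 y 0.05 z 0.56  tiltfix [ 0.02 -0.35 -0.  ]
```

```bash
python3 -m creep '[[[0,-0.3,0.4],[-0.3,0,0.5],0],[[0,0,0],[0,0,0],-0.2],[[0,0,0],[0,0,0],-0.3]]'>/dev/null
python3 - <<'E'
from h import *
from rig import capture
go([.422,-.0742,.0305],5.1)
b=capture("side")["image"][170:320,290:490];cv2.imwrite("pics/g5.png",cv2.resize(b[:,:,::-1],(600,450)))
E
```

```text
t25.33 pos [ 0.4233 -0.0741  0.0317] yaw5.0 q6 -0.42 F [-0.1 -0.3  0.4] gap0.396
 TURN z -0.1  SHIFT x -0.13 y -0.00 z 0.12  tiltfix [ 0.08 -0.14 -0.  ]
```

View pics/g5.png

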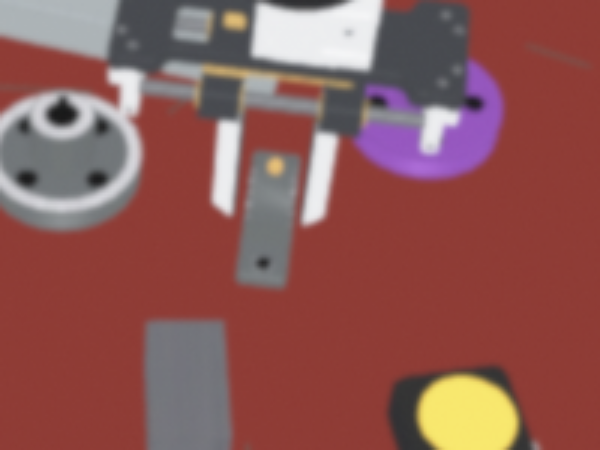

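The small block's housing is centred between the fingers, so close.

```bash
python3 -m creep '[[[0,-0.1,0],[-0.1,0,0.1],-0.3],[[0,0,0],[0,0,0],-1],[[0,0,0],[0,0,0],-1],[[0,0,0],[0,0,0],-1],[[0,0,0],[0,0,0],-1]]' 45 >/dev/null
python3 - <<'E'
from h import *
go([.422,-.0742,.0305],5.1)
E
```

```text
t25.80 pos [ 0.4224 -0.0744  0.0311] yaw5.0 q6 -0.42 F [-0.9 -0.8 -0.7] gap0.230
 TURN z -0.1  SHIFT x -0.03 y -0.02 z 0.06  tiltfix [ 0.1  -0.08 -0.  ]
```

```bash
python3 -m creep '[[[0,0,0],[0,0,0],-1],[[0,0,0],[0,0,-1],-1],[[0,0,0],[0,0,-2.5],-1],[[0,0,4],[0,0,-2.5],-1],[[0,0,4],[0,0,-1.5],-1],[[0,0,0],[0,0,0],-1]]' >/dev/null
python3 - <<'E'
from h import *
go([.4781,-.2679,.1],-3)
E
```

```text
t26.30 pos [ 0.4185 -0.073   0.1058] yaw-3.3 q6 -0.28 F [ 0.5 -0.7 -2.5] gap0.230
 TURN z -0.3  SHIFT x 6.98 y 19.15 z 0.58  tiltfix [-0.09  0.51 -0.  ]
```

```bash
python3 -m creep '[[[0,0.5,0],[0.6,1.7,0],-1],[[0,0,0],[1.2,3.3,0],-1],[[0,0,0],[1.3,3.5,0],-1],[[0,0,0],[1.3,3.5,0],-1],[[0,0,0],[1.3,3.5,0],-1],[[0,0,0],[1,2.5,0],-1],[[0,0,0],[0,0,0],-1],[[0,0,0],[0,0,0],-1]]' >/dev/null
python3 - <<'E'
from h import *
go([.4781,-.2679,.07],-3)
E
```

```text
t26.97 pos [ 0.4721 -0.2604  0.0949] yaw-2.3 q6 -0.59 F [-0.   0.5 -3.5] gap0.229
 TURN z 0.7  SHIFT x 0.64 y 0.71 z 2.49  tiltfix [-0.48  0.6  -0.  ]
```

```bash
python3 -m creep '[[[-0.5,0.6,0.7],[0.6,0.7,0],-1],[[0,0,0],[0,0,1],-1],[[0,0,0],[0,0,1.5],-1],[[0,0,0],[0,0,1],-1],[[0,0,0],[0,0,0],-1]]' >/dev/null
python3 - <<'E'
from h import *
go([.4781,-.2679,.0341],-3)
E
```

```text
t27.38 pos [ 0.475  -0.2627  0.054 ] yaw-2.8 q6 -0.59 F [ 0.5  0.3 -3.9] gap0.232
 TURN z 0.2  SHIFT x 0.34 y 0.50 z 1.99  tiltfix [-0.22  0.28 -0.  ]
```

```bash
python3 -m creep '[[[-0.2,0.3,0.2],[0.3,0.5,0.6],-1],[[0,0,0],[0,0,0.7],-1],[[0,0,0],[0,0,0],-1]]' >/dev/null
python3 - <<'E'
from h import *
go([.4781,-.2679,.0341],-3)
E
```

```text
t27.63 pos [ 0.4768 -0.265   0.0391] yaw-2.8 q6 -0.59 F [-0.3 -0.3 -2.5] gap0.229
 TURN z 0.2  SHIFT x 0.14 y 0.28 z 0.50  tiltfix [-0.11  0.08 -0.  ]
```

```bash
python3 -m creep '[[[0,0,0.2],[0.1,0.2,0.3],-1],[[0,0,0],[0,0,0.15],-1]]'; python3 -m creep '[[[0,0,0],[0,0,0.05],-1],[[0,0,0],[0,0,0.05],-1]]'
```

```text
clock: 27.8
ee_pos: [0.4781, -0.267, 0.0346]
ee_rot: [1.0, -0.026, -0.0, -0.001]
ft_force: [-0.2, -0.4, -2.7]
finger_gap: 0.23
clock: 27.97
ee_pos: [0.4782, -0.2669, 0.0342]
ee_rot: [1.0, -0.026, -0.0, -0.001]
ft_force: [-1.7, 1.7, 2.8]
finger_gap: 0.229
```

Contact. Release, lift, and go to the pulley at the same yaw.

```bash
python3 -m creep '[[[0,0,0],[0,0,0],-0.2],[[0,0,0],[0,0,0],-0.2],[[0,0,0],[0,0,0],-0.2],[[0,0,0],[0,0,-0.5],-0.2],[[0,0,0],[0,0,-2],-0.2],[[0,0,0],[0,0,-3],-0.2],[[0,0,0],[0,0,-2.5],0.4],[[0,0,0],[0,0,0],0.4]]' >/dev/null
python3 - <<'E'
from h import *
go([.546,-.083,.11],-3)
E
```

```text
t28.63 pos [ 0.4798 -0.2686  0.1199] yaw-3.0 q6 -0.59 F [ 0.7 -0.8  0.3] gap0.511
 TURN z 0.0  SHIFT x 5.64 y -18.88 z 0.99  tiltfix [ 0.07 -0.2  -0.  ]
```

```bash
python3 -m creep '[[[0,0,0],[0.6,-2,0],0.4],[[0,0,0],[1,-3.5,0],0.4],[[0,0,0],[1,-3.5,0],0.4],[[0,0,0],[1,-3.5,0],0.4],[[0,0,0],[1,-3.5,0],0.4],[[0,0,0],[0.7,-2.3,0],0.4],[[0,0,0],[0,0,0],0.4],[[0,0,0],[0,0,0],0.4]]' >/dev/null
python3 - <<'E'
from h import *
go([.546,-.083,.075],-3)
E
```

```text
t29.30 pos [ 0.5474 -0.0853  0.122 ] yaw-3.3 q6 -0.22 F [-0.4  0.4 -0.6] gap0.698
 TURN z -0.3  SHIFT x -0.15 y -0.22 z 4.70  tiltfix [ 0.43 -0.79 -0.  ]
```

```bash
python3 -m creep '[[[0.4,-0.8,-0.3],[-0.1,-0.2,1.5],0.4],[[0,0,0],[0,0,1.7],0.4],[[0,0,0],[0,0,1.5],0.4],[[0,0,0],[0,0,0],0.4],[[0,0,0],[0,0,0],0.4]]' >/dev/null
python3 - <<'E'
from h import *
go([.546,-.083,.041],-3)
E
```

```text
t29.72 pos [ 0.545  -0.0882  0.0704] yaw-3.1 q6 -0.23 F [ 0.4 -0.4 -0.1] gap0.703
 TURN z -0.1  SHIFT x 0.08 y -0.52 z 2.94  tiltfix [0.08 0.21 0.  ]
```

```bash
python3 -m creep '[[[0,0.2,0],[0.1,-0.5,0.8],0.3],[[0,0,0],[0,0,1],0.2],[[0,0,0],[0,0,0.7],0.2],[[0,0,0],[0,0,0],0.2]]' >/dev/null
python3 - <<'E'
from h import *
from rig import capture
go([.546,-.083,.041],-3)
b=capture("side")["image"][140:290,220:420];cv2.imwrite("pics/g6.png",cv2.resize(b[:,:,::-1],(600,450)))
E
```

```text
t30.05 pos [ 0.5462 -0.0856  0.0434] yaw-3.3 q6 -0.22 F [ 0.1 -0.7  0. ] gap0.600
 TURN z -0.3  SHIFT x -0.04 y -0.26 z 0.24  tiltfix [ 0.11 -0.03 -0.  ]
```

View pics/g6.png

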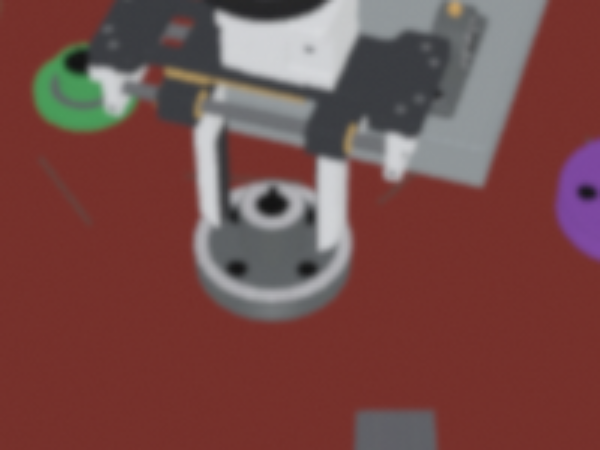

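The fingers straddle the hub, clear of the rim. Correct and close.

```bash
python3 -m creep '[[[0,0,-0.3],[0,-0.25,0.2],0],[[0,0,0],[0,0,0],-0.1],[[0,0,0],[0,0,0],-1],[[0,0,0],[0,0,0],-1],[[0,0,0],[0,0,0],-1],[[0,0,0],[0,0,0],-1]]' 45 >/dev/null
python3 - <<'E'
from h import *
go([.546,-.083,.041],-3)
E
```

```text
t30.60 pos [ 0.5465 -0.0828  0.0423] yaw-2.9 q6 -0.22 F [ 0.1 -0.9 -1. ] gap0.396
 TURN z 0.1  SHIFT x -0.05 y 0.02 z 0.13  tiltfix [ 0.16 -0.06 -0.  ]
```

```bash
python3 -m creep '[[[0,0,0],[0,0,0],-1],[[0,0,0],[0,0,-1],-1],[[0,0,0],[0,0,-2.5],-1],[[0,0,0],[0,0,-2.5],-1],[[0,0,0],[0,0,-1],-1],[[0,0,0],[0,0,0],-1]]' >/dev/null
python3 - <<'E'
from h import *
go([.558,-.272,.1],-3)
E
```

```text
t31.10 pos [ 0.5438 -0.0814  0.1139] yaw-3.0 q6 -0.22 F [ 0.5 -0.3 -4.8] gap0.396
 TURN z 0.0  SHIFT x 2.41 y 18.96 z 1.39  tiltfix [0.   0.37 0.  ]
```

```bash
python3 -m creep '[[[0,0.4,0],[0.2,1.7,0],-1],[[0,0,0],[0.4,3.3,0],-1],[[0,0,0],[0.5,3.5,0],-1],[[0,0,0],[0.5,3.5,0],-1],[[0,0,0],[0.4,3.3,0],-1],[[0,0,0],[0.3,2,0],-1],[[0,0,0],[0,0,0],-1],[[0,0,0],[0,0,0],-1]]' >/dev/null
python3 - <<'E'
from h import *
go([.558,-.272,.08],-3)
E
```

```text
t31.77 pos [ 0.5558 -0.2594  0.11  ] yaw-2.8 q6 -0.50 F [-0.5  1.3 -4.8] gap0.394
 TURN z 0.2  SHIFT x 0.29 y 1.25 z 3.00  tiltfix [-0.26  0.18 -0.  ]
```

```bash
python3 -m creep '[[[-0.3,0.2,0.2],[0.3,1.2,0],-1],[[0,0,0],[0,0,1],-1],[[0,0,0],[0,0,1.5],-1],[[0,0,0],[0,0,1],-1],[[0,0,0],[0,0,0],-1]]' >/dev/null
python3 - <<'E'
from h import *
from rig import capture
go([.558,-.272,.0453],-3)
b=capture("side")["image"][60:240,260:500];cv2.imwrite("pics/p2.png",cv2.resize(b[:,:,::-1],(720,540)))
E
```

```text
t32.18 pos [ 0.5571 -0.2683  0.071 ] yaw-2.9 q6 -0.51 F [-0.7  0.7 -4.7] gap0.399
 TURN z 0.1  SHIFT x 0.10 y 0.36 z 2.57  tiltfix [-0.13  0.12 -0.  ]
```

View pics/p2.png

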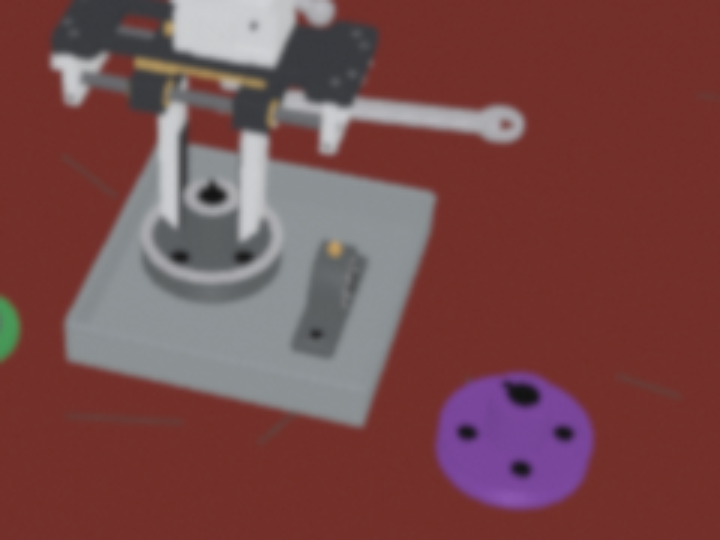

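The pulley hangs inside the square tray, well clear of the small block at crop (330,295). Keep lowering.

```bash
python3 -m creep '[[[0,0,0],[0.1,0.3,0.7],-1],[[0,0,0],[0,0,0.8],-1],[[0,0,0],[0,0,0.3],-1],[[0,0,0],[0,0,0],-1]]' >/dev/null
python3 - <<'E'
from h import *
go([.558,-.272,.0453],-3)
E
```

```text
t32.57 pos [ 0.5592 -0.2703  0.0528] yaw-2.7 q6 -0.52 F [-0.  -0.1 -3.8] gap0.395
 TURN z 0.3  SHIFT x -0.11 y 0.18 z 0.75  tiltfix [-0.1   0.02 -0.  ]
```

```bash
python3 -m creep '[[[0,0,0],[0,0,0.4],-1],[[0,0,0],[0,0,0.25],-1],[[0,0,0],[0,0,0],-1]]'; python3 -m creep '[[[0,0,0],[0,0,0.05],-1],[[0,0,0],[0,0,0.05],-1]]'
```

```text
clock: 32.82
ee_pos: [0.5596, -0.2704, 0.0461]
ee_rot: [1.0, -0.024, 0.0, -0.001]
ft_force: [-0.3, -0.4, -4.3]
finger_gap: 0.397
clock: 32.98
ee_pos: [0.5598, -0.2704, 0.0454]
ee_rot: [1.0, -0.024, 0.0, -0.001]
ft_force: [-0.6, 1.0, -2.7]
finger_gap: 0.4
```

```bash
python3 -m creep '[[[0,0,0],[0,0,0.05],-1],[[0,0,0],[0,0,0.03],-1]]'
```

```text
clock: 33.15
ee_pos: [0.5598, -0.2705, 0.0454]
ee_rot: [1.0, -0.024, 0.001, -0.001]
ft_force: [-0.6, 0.3, -3.7]
finger_gap: 0.398
```

```bash
python3 -m creep '[[[0,0,0],[0,0,0.08],-1],[[0,0,0],[0,0,0.05],-1]]'
```

```text
clock: 33.32
ee_pos: [0.5598, -0.2705, 0.0453]
ee_rot: [1.0, -0.024, 0.001, -0.0]
ft_force: [-1.3, 2.1, -0.2]
finger_gap: 0.395
```

Seated. Release, lift high, and swing back over the open bench for the final look.

```bash
python3 -m creep '[[[0,0,0],[0,0,0],0],[[0,0,0],[0,0,0],0],[[0,0,0],[0,0,0],0],[[0,0,0],[0,0,-0.5],0.05],[[0,0,0],[0,0,-2],0.05],[[0,0,0],[0,0,-3],0.05],[[0,0,0],[0,0,-3.5],0.05],[[0,0,0],[0,0,-3.5],0.05],[[0,0,0],[0,0,-3.5],0.05],[[0,0,0],[-2.5,2.5,0],0.05]]';python3 -m creep '[[[0,0,0],[-3,2.8,0],0.05],[[0,0,0],[-3,2.8,0],0.05],[[0,0,0],[-3,2.8,0],0.05],[[0,0,0],[-3,2.8,0],0.05],[[0,0,0],[-3,2.8,0],0.05],[[0,0,0],[-3,2.8,0],0.05],[[0,0,0],[-3,2.8,0],0.05],[[0,0,0],[-3,2.8,0],0.05],[[0,0,0],[-2,2,0],0.05],[[0,0,0],[0,0,0],0.05]]'
python3 - <<'E'
from h import *
from rig import capture
T=capture("top");S=capture("side")
cv2.imwrite("pics/end.png",cv2.resize(np.hstack([T["image"],S["image"]])[:,:,::-1],(800,300),interpolation=cv2.INTER_AREA))
T0=pickle.load(open("top0.pkl","rb"))
for c in(T0,T):
    P=np.array([onz(c,q,.04)[:2] for q in blob(c,(287,281))],np.float32)*1000;r=cv2.minAreaRect(P);print("offcut",np.round(r[0],1),round(r[2],1))
for n,a,b,t in(("big",(203,175),(201,388),(.5950,.2747,.067)),("small",(462,255),(371,143),(.4782,-.267,.051))):
    a,wa=yellow(T,a,30);b,wb=yellow(S,b,25);print(n,a.round(1),wa,b.round(1),wb,tri(T,a,S,b),t)
cv2.imwrite("pics/end2.png",cv2.resize(np.hstack([T["image"][120:345,90:230],T["image"][150:310,415:565][:, :]] if 0 else [T["image"][120:345,90:230],T["image"][120:345,410:570]])[:,:,::-1],(800,600),interpolation=cv2.INTER_CUBIC))
E
```

```text
clock: 34.15
ee_pos: [0.5386, -0.2931, 0.2144]
ee_rot: [1.0, -0.022, 0.005, 0.0]
ft_force: [0.2, -2.7, 0.6]
finger_gap: 0.523
clock: 34.98
ee_pos: [0.2621, -0.5394, 0.2247]
ee_rot: [1.0, -0.019, 0.013, 0.013]
ft_force: [0.1, -1.4, -0.6]
finger_gap: 0.528
offcut [438.4  66.8] 15.0
offcut [438.4  66.8] 15.0
 ** On entry to DLASCL parameter number  4 had an illegal value
 ** On entry to DLASCL parameter number  4 had an illegal value
 ** On entry to DLASCL parameter number  4 had an illegal value
 ** On entry to DLASCL parameter number  4 had an illegal value
 ** On entry to DLASCL parameter number  5 had an illegal value
 ** On entry to DLASCL parameter number  4 had an illegal valueh.py:21: RuntimeWarning: invalid value encountered in divide
  return np.array([(w*X).sum(),(w*Y).sum()])/w.sum(),w.sum()
Traceback (most recent call last):
  File "h.py", line 9, in tri
    s=np.linalg.lstsq(np.c_[d,-e],p-o,rcond=None)[0];a,b=o+s[0]*d,p+s[1]*e
      ~~~~~~~~~~~~~~~^^^^^^^^^^^^^^^^^^^^^^^^^^^^
numpy.linalg.LinAlgError: SVD did not converge in Linear Least Squares
```

View pics/end.png

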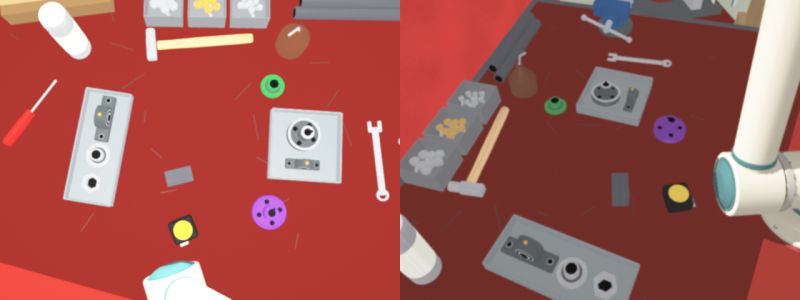

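The final view shows three parts in the long tray at (98,140), the pulley and small block in the square tray at (303,147), and the scrap unmoved. My nipple check used a wrong seed pixel, so I'll redo that check, then hand in.

Run:
```python
from h import *
from rig import capture,arm
T=capture("top");S=capture("side")
for n,a,b,t in(("big",(162,162),(197,389),(.595,.2747,.067)),("small",(490,259),(373,144),(.4782,-.267,.051))):
    a,wa=yellow(T,a,25);b,wb=yellow(S,b,20);print(n,wa,wb,tri(T,a,S,b),t)
def dark(uv,z):
    g=T["image"].max(2);Y,X=np.mgrid[:480,:640];w=(g<70)&(np.hypot(X-uv[0],Y-uv[1])<9);return onz(T,(X[w].mean(),Y[w].mean()),z),w.sum()
for n,uv,z in(("flange",(155,248),.031),("nut",(146,293),.027),("pulley",(488,211),.051)):print(n,dark(uv,z))
print(arm.get_state()["qd"].round(3))
b=T["image"][120:345,90:230];c=T["image"][120:345,410:570]
cv2.imwrite("pics/end2.png",cv2.resize(np.hstack([b,c])[:,:,::-1],(800,600),interpolation=cv2.INTER_CUBIC))
```

```text
big 25.0 34.0 (array([0.59468186, 0.27523825, 0.06742983]), np.float64(0.0005242143261338519)) (0.595, 0.2747, 0.067)
small 23.0 13.0 (array([ 0.4779636 , -0.26734015,  0.05012464]), np.float64(0.0002554158533350309)) (0.4782, -0.267, 0.051)
flange (array([0.49331941, 0.28996932, 0.031     ]), np.int64(112))
nut (array([0.41788305, 0.29737385, 0.027     ]), np.int64(118))
pulley (array([ 0.55960792, -0.27030112,  0.051     ]), np.int64(67))
[ 0.022 -0.003  0.007 -0.002 -0.001 -0.003]
```

View pics/end2.png

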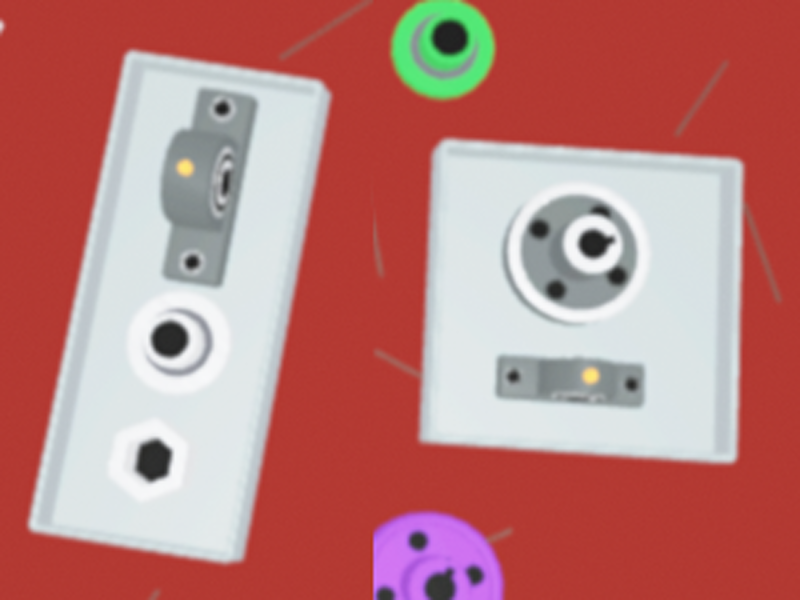

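```bash
python3 -c "
from rig import job_done;print(job_done())"
```

```text
the job is handed in; nothing more can be done
None
```

Both kits are laid out and the job is handed in, with the robot's clock at about 35 s of the 128 s allowed.

- **Long tray:** the larger bearing, the flange and the nut, in that order.
- **Square tray:** the smaller bearing and the pulley.
- **Lowering:** each part was lowered slowly until the wrist force showed it resting on the tray floor, then released.

**Last checks**
- The final pictures show every part upright, flat and apart from its neighbours and the walls.
- Both grease nipples triangulate to within 1 mm of the expected position and height. The flange and pulley bores are within about 1 mm of where they were released. The nut's bore reads about 3 mm off, probably because its dark area includes the bore wall seen at an angle.
- The scrap of tube did not move. The green flange and the purple pulley were not touched.

**Did not go cleanly**
- My first nipple check failed on a wrong starting pixel and passed when repeated.
- The gripper read about 1 mm narrow on the flange boss and the pulley hub. Both parts stayed held throughout the carry.

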